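# Close the trolley case and draw out its handle

## Robot

A 6-joint arm with a two-finger parallel gripper is mounted at the origin on a cart in front of the work surface, level with it; the furniture and walls round the work are solid. World frame = base frame: x ahead of the robot, y to its left, z up, the work surface at z = 0. Lengths are in m, angles in degrees, forces in N, time in s.
With the tool pointing down it reaches from about 0.275 to 1 m from the base axis. Payload 8.4 kg.
Tool frame: the origin (TCP) lies at the very end of the fingers, on their centre line; the grasp point (between the pads) lies 19 mm behind it (manip.grip_depth is the distance from the TCP to the grasp point, in m); z points along the fingers, y is the line along which they close (so a half turn about z gives the same grasp; the last joint's range is limited). The gripper opens to 85 mm and grips with 20 to 120 N. Pads are 22 mm wide; open, the fingers measure 114 mm over their backs; the gripper's body (76 mm by 85 mm) begins 54 mm behind the grasp point. The pads swing forward as they close: fully open they stand 13 mm farther back than shut.
Start: joints at [70.508, 20.225, 93.587, -0, 66.188, -0.138], TCP at [0.207, 0.59, 0.203] pointing down, gripper open.
Joint ranges: [-150.9, 150.9], [-52.94, 120.26], [3.33, 152.33], [-74.26, 254.26], [0, 154.13], [-172.89, 172.89]. Speed limits (degrees/s): [127.2, 127.2, 159.86, 180, 180, 180].

## Interface

Orientations are given as a 3x3 rotation matrix whose columns are the frame's x, y, z axes.
In Python, from rig import manip gives the robot as it stands.
- The arm moves only by the tool move_arm, never from a script. Its argument "moves" is text: rows parted by semicolons, each of 5 numbers parted by spaces: the shift along the tool's x, y, z as a fraction of full scale, then the turn about the tool's z as a fraction of full scale, then the gripper's target within -1 to 1 (shut at 1, half-way at 0, fully open at -1). A call has 1 to 10 rows; each row is the pose to reach, as a shift and turn from the pose commanded when the call began, along the tool's axes at that moment, turning the shorter way round; what a row does not reach only later rows make up. Full scale, the value 1, is 0.15 m for a shift and 180 degrees for a turn. A row lasts 1/8 s, in which the tool goes at most 62.5 mm and 10.7 degrees, less where a joint would pass 70% of its speed; a pose out of reach is approached as far as the arm can. A call with a number of a shift or a turn outside -1 to 1 is refused whole. A call with a gripper value outside its range is refused whole. The fingers move at their own pace and stop on an object; "squeeze" is the grip in N (left out, the last holds). Time passes only in rows, so rows that repeat a pose let the fingers close. It gives the time, the measured TCP pose, the force, the opening and the grip force at its end, in the units of the state.
- manip.state(): the state, without advancing time (a new reading comes with each control period).
- manip.read_camera(name): name is "side" or "top"; returns a dict with "img" (400x640x3 uint8, red, green, blue), "fovy" (degrees; the focal length in pixels is half the picture's height over the tangent of half this angle, whatever the lens; pixels are square), "cx", "cy" (the principal point, pixels), "R" (3x3) and "t" (3): a world point X has camera coordinates R X + t. Camera axes: x right, y down, z forward; pixel columns grow to the right and rows downward; lengths in m; the calibration is good to about 2 mm. A picture is of the moment at which its call begins. There is no depth.
- manip.hand_in(): hands the job in; it is judged then, once.
The state is a dict: "t": time; "qpos": joint angles; "qvel": joint speeds; "joint_torque": joint torques, N m; "tool_pos": TCP position; "tcp_rot": TCP orientation; "wrist_force": force on the tool from outside, world axes, zero at the start; "ft_torque": the same for the moment, N m; "opening": finger opening in m; "finger_force": force on a finger pad.
Only numpy, scipy, OpenCV 4.12 (cv2) and the standard library are available. Lean on these libraries where they do the work, as an engineer would, in place of code of your own. Each camera call takes 0.05 s, during which the arm holds its last target. There are 200 camera calls.

## Task

Get the small trolley case on the table ready to be wheeled off: gently lower its open lid until it is shut, then squeeze the release button on the trolley handle's grip bar and pull the handle straight up, past the first stop to the second, where it is fully out. Finish while still gripping the bar and holding the handle fully extended, because it sinks back when let go; leave the calculator, marker and stapler beside the case where they lie.

Things in the scene. Friction and masses are not known exactly. Their poses are not given: they have to be found in the camera images.
- trolley_case: grey lidded trolley case, fixed to the table, the only case there. Origin: centre of its underside, on the table. Its z is up; its +x points to the hinge and handle side (away from the robot), y along its width. Box 150 mm deep (x -75 to 75), 200 mm wide (y -100 to 100), rim at z 110 mm. Two wheels and the trolley handle stand behind it, x up to 118 mm; an opened case holds a tape roll and a rubber stamp, both below the rim
- lid_axis (a point): middle of the lid's hinge line, at x 75, z 110 mm of the case; the hinge line runs along the case's y
- lid_front (a point): middle of the lid's free front edge, on its outer face (the top when shut), 157 mm from the hinge line
- lid_hinge (a joint): lid angle in rad: 0 shut, flat on the rim; grows as the front edge rises, to 1.5 (almost upright). The lid is a flat panel 156 x 204 mm, 8 mm thick; its outer face lies 8 mm out from the hinge line (shut: at z 118 mm of the case) and looks away from the robot when open. The hinge is stiff: the lid stays where it is left and yields to a push of about 3 to 6 N on its outer face (about 90 mm from the hinge)
- grip_bar: the trolley handle's inner tubes with the black grip bar on top; turns with the case. Its origin is not at the bar: use bar_center
- bar_center (a point): centre of the grip bar, a bar 130 mm long along the case's y, 24 mm thick (case x), 22 mm high; with the handle down it lies at x 105, y 0, z 168 mm of the case, 50 mm above the shut lid's top and 30 mm behind the hinge; the space under the middle of the bar is free down to z 117 mm, but for a thin steel latch strip. The open lid stands in the way of a gripper closing on it
- button_slide (a joint): release button, m: 0 out, 0.005 fully pressed (about 5.5 N). A grey block 34 mm along the bar, 15 mm high, in the middle of the bar's front face (case -x side, toward the lid), standing 6 mm out of it; pressed toward +x, as by gripping the middle of the bar across its 24 mm thickness (30 mm with the button). Unless pressed at least 0.004 a latch keeps the handle down; once the handle has risen about 15 mm the latch is clear
- inner_slide (a joint): how far the grip bar with the inner tubes is drawn up out of the middle tubes, m: 0 down, 0.06 at its stop (the first stop); moves first, about 3 N, straight up
- middle_slide (a joint): how far the middle tubes are drawn up out of the case's tubes, m: 0 down, 0.06 at their stop (the second stop, the bar then 120 mm above its lowest place); follows after the first stop with about 8 N in all. The bar sinks back (at least the inner tubes) when it is let go
- calculator: bystander: dark pocket calculator 114 x 68 x 15 mm lying left of the case; origin under its centre
- marker: bystander: felt marker 17 mm thick, 134 mm long (along its y), lying left of the case; origin under its centre
- stapler: bystander: desk stapler 36 x 142 x 50 mm, lying left of the case, beyond the marker; origin under its centre

How it is judged:
By the outcome, as a careful person would: the job done as asked, in the order asked, and still so for the second after the job is handed in, while the arm keeps its last pose, push and grip.
It also fails if it takes over 51 s, if anything falls off the work surface, if the arm or the gripper's body presses on something with over 40 N, if the wrist force passes 120 N, or if a joint passes its speed limit or range.

## Working session

There is one attempt and no reset: what is moved stays moved. The work goes in short steps, Python scripts to look and compute and a tool call to move; the robot and the scene stay as the last step left them, time stands still between calls to the robot, and variables do not carry over. Pictures are saved under pics/ and viewed, at most 10 in all, crops included, and the job is handed in when it is done.

Besides the shell and the picture viewer there is one more tool, called after "Emit:" as a command line: name --argument value ..., lists and objects as JSON in quotes. move_arm: Moves the arm, as the interface text tells. Its arguments: {"type":"object","properties":{"moves":{"type":"string"},"squeeze":{"type":"number"}},"required":["moves"]}

```bash
mkdir -p pics; python3 - <<'E'
from rig import manip
import cv2,numpy as np
for n in("side","top"):
    c=manip.read_camera(n);cv2.imwrite(f"pics/{n}0.png",c["img"][:,:,::-1])
    print(n,c["fovy"],c["cx"],c["cy"],np.round(c["R"],4).tolist(),np.round(c["t"],4).tolist())
s=manip.state();print(np.round(s["tcp_rot"],3),s["tool_pos"],s["opening"],s["t"])
E
```

```text
side 53.629039775742484 324.4404638975854 205.454948133594 [[-0.9988, 0.0477, 0.0135], [0.0309, 0.8122, -0.5825], [-0.0388, -0.5814, -0.8127]] [0.4819, 0.1553, 1.0158]
top 45.15267828694025 313.86364967082835 198.09195875535204 [[0.0089, -0.9999, 0.0102], [-0.9978, -0.0096, -0.0653], [0.0654, -0.0096, -0.9978]] [-0.1384, 0.4695, 1.0301]
[[-0.943  0.331 -0.   ]
 [ 0.331  0.943 -0.001]
 [ 0.    -0.001 -1.   ]] [0.20695657 0.58922958 0.20252667] 0.0857588456459046 0.1
```

View pics/side0.png

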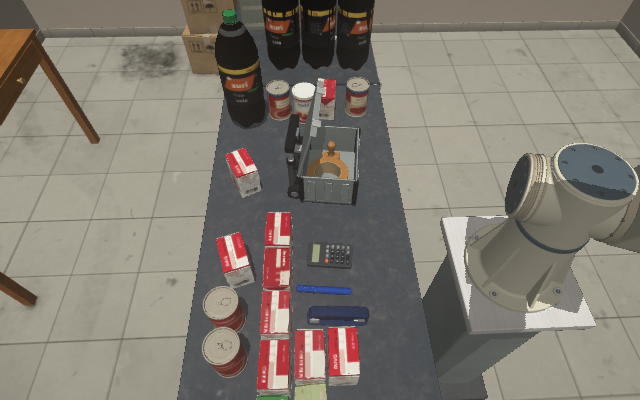

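View pics/top0.png

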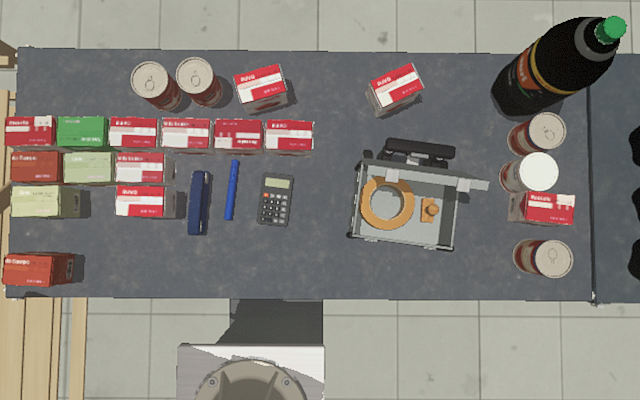

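The side view shows the case around (325,165) with its lid open, and the top view shows it around (405,205) with the bar at about (420,150). I'll zoom in on both.

```bash
python3 - <<'E'
import cv2,numpy as np
a=cv2.imread("pics/top0.png")[120:270,330:510];b=cv2.imread("pics/side0.png")[70:220,260:380]
a=cv2.resize(a,None,fx=4,fy=4,interpolation=2);b=cv2.resize(b,None,fx=4,fy=4,interpolation=2)
cv2.imwrite("pics/c1.png",a);cv2.imwrite("pics/c2.png",b)
E
```

```text
(no output)
```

View pics/c1.png

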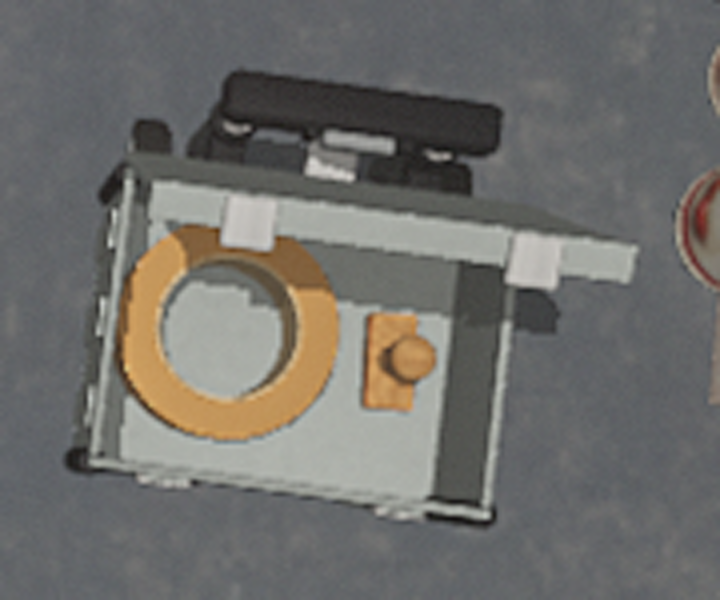

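View pics/c2.png

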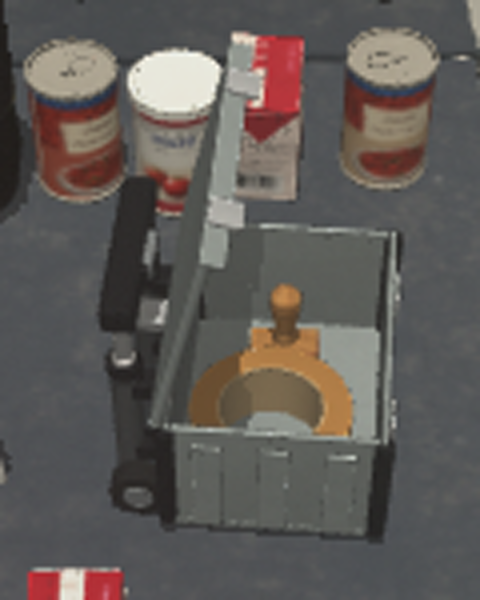

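The top crop shows the rim's front corners at crop (88,463) and (495,518), the bar's top back edge from (238,72) to (500,105), and the lid's free edge from (150,182) to (637,243). In the side crop the same lid edge runs from (202,262) to (233,35). Next I'll turn these into positions.

```bash
cat > h.py <<'E'
from rig import manip
import numpy as np
C={n:manip.read_camera(n) for n in("side","top")}
O={"top":(330,120),"side":(260,70)}
def ray(n,p,crop=True):
    c=C[n];f=200/np.tan(np.radians(c["fovy"]/2))
    u,v=(np.array(p)+.5)/4-.5+O[n] if crop else p
    R=np.array(c["R"]);d=R.T@[(u-c["cx"])/f,(v-c["cy"])/f,1];return -R.T@c["t"],d
def plane(n,p,z,crop=True):
    o,d=ray(n,p,crop);return o+d*(z-o[2])/d[2]
def tri(a,b,crop=True):
    o,d=ray("top",a,crop);q,e=ray("side",b,crop)
    s=np.linalg.lstsq(np.c_[d,-e],q-o,rcond=None)[0];A=o+s[0]*d;B=q+s[1]*e
    return (A+B)/2,np.linalg.norm(A-B)
E
python3 - <<'E'
from h import *
np.set_printoptions(precision=4,suppress=True)
fl,fr,rl=[plane("top",p,.11) for p in((88,463),(495,518),(132,160))]
print("top rim",fl,fr,rl)
print("side rim",*[plane("side",p,.11) for p in((385,440),(397,232),(160,425))])
bb=[plane("top",p,.179) for p in((232,72),(502,105))];print("bar back",*bb)
print("lid",tri((150,182),(200,263)),tri((637,243),(233,35)))
d=fl-fr;y=d/np.linalg.norm(d);print("yaw",np.degrees(np.arctan2(-y[0],y[1])),np.linalg.norm(d))
b=bb[0]-bb[1];print("bar yaw",np.degrees(np.arctan2(-b[0],b[1])),np.linalg.norm(b))
yaw=(np.arctan2(-b[0],b[1])+np.arctan2(-y[0],y[1]))/2
X=np.array([np.cos(yaw),np.sin(yaw),0])
c1=(fl+fr)/2+.075*X; c2=sum(bb)/2-.117*X
print("center",c1,c2)
E
```

```text
top rim [ 0.3917 -0.2082  0.11  ] [ 0.3664 -0.4091  0.11  ] [ 0.5423 -0.2296  0.11  ]
side rim [ 0.3918 -0.2102  0.11  ] [ 0.3648 -0.4039  0.11  ] [ 0.5383 -0.2283  0.11  ]
bar back [ 0.5737 -0.2682  0.179 ] [ 0.5596 -0.3935  0.179 ]
lid (array([ 0.5101, -0.22  ,  0.2636]), np.float64(0.0008091044585724667)) (array([ 0.4847, -0.4209,  0.2698]), np.float64(0.0032894042016439863))
yaw -7.168835887715616 0.20241952116126097
bar yaw -6.416243783246861 0.12611746407274743
center [ 0.4535 -0.3175  0.11  ] [ 0.4505 -0.317   0.179 ]
```

Emit:
move_arm --moves "0 0 -0.3 0.06 1; 0 0 -0.6 0.12 1; 0 0 -0.8 0.18 1; 0 0 -0.8 0.24 1; 0 0 -0.8 0.3 1; 0 0 -0.8 0.36 1; 0 0 -0.8 0.42 1; 0 0 -0.8 0.431 1; 0 0 -0.8 0.431 1" --squeeze 40

```text
t: 1.32
tool_pos: [0.2071, 0.5895, 0.3229]
tcp_rot: [[0.12, 0.993, -0.0], [0.993, -0.12, -0.0], [-0.0, -0.0, -1.0]]
wrist_force: [-0.7, -0.0, 0.9]
opening: 0.0
finger_force: 0.0
```

Emit:
move_arm --moves "-0.3 0.15 0 0 1; -0.6 0.3 0 0 1; -0.97 0.5 0 0 1; -0.97 0.5 0 0 1"

```text
t: 1.82
tool_pos: [0.265, 0.433, 0.3235]
tcp_rot: [[0.122, 0.992, 0.001], [0.992, -0.122, -0.001], [-0.001, 0.001, -1.0]]
wrist_force: [-0.9, 0.4, -0.3]
opening: 0.0004
finger_force: 0.0
```

Emit:
move_arm --moves "-0.3 0.15 0 0 1; -0.6 0.3 0 0 1; -0.97 0.5 0 0 1; -0.97 0.5 0 0 1"

```text
t: 2.33
tool_pos: [0.322, 0.2802, 0.3234]
tcp_rot: [[0.124, 0.992, 0.001], [0.992, -0.124, -0.0], [-0.0, 0.001, -1.0]]
wrist_force: [-0.3, 0.6, 0.8]
opening: -0.0
finger_force: 0.0
```

Emit:
move_arm --moves "-0.3 0.15 0 0 1; -0.6 0.3 0 0 1; -0.97 0.5 0 0 1; -0.97 0.5 0 0 1"

```text
t: 2.82
tool_pos: [0.3793, 0.1269, 0.3234]
tcp_rot: [[0.125, 0.992, 0.001], [0.992, -0.125, -0.0], [-0.0, 0.001, -1.0]]
wrist_force: [-0.2, 0.5, -0.5]
opening: 0.0001
finger_force: 0.0
```

Emit:
move_arm --moves "-0.3 0.15 0 0 1; -0.6 0.3 0 0 1; -0.97 0.5 0 0 1; -0.97 0.5 0 0 1"

```text
t: 3.32
tool_pos: [0.4363, -0.026, 0.3231]
tcp_rot: [[0.124, 0.992, 0.0], [0.992, -0.124, -0.0], [-0.0, 0.0, -1.0]]
wrist_force: [0.2, 1.0, 0.8]
opening: -0.0
finger_force: 0.0
```

Emit:
move_arm --moves "-0.3 0.15 0 0 1; -0.6 0.3 0 0 1; -0.97 0.5 0 0 1; -0.97 0.5 0 0 1; -0.97 0.5 0 0 1"

```text
t: 3.95
tool_pos: [0.492, -0.1759, 0.3227]
tcp_rot: [[0.12, 0.993, -0.001], [0.993, -0.12, 0.001], [0.001, -0.001, -1.0]]
wrist_force: [-0.1, 0.4, -0.8]
opening: -0.0005
finger_force: 0.0
```

Emit:
move_arm --moves "-0.3 0.2 0 0 1; -0.6 0.4 0 0 1; -0.96 0.53 0 0 1; -0.96 0.53 0 0 1; -0.96 0.53 0.3 0 1; -0.96 0.53 0.6 0 1; -0.96 0.53 0.7 0 1; -0.96 0.53 0.7 0 1"

```text
t: 4.95
tool_pos: [0.5533, -0.3286, 0.2183]
tcp_rot: [[0.119, 0.993, -0.001], [0.993, -0.119, 0.001], [0.001, -0.001, -1.0]]
wrist_force: [1.1, 1.2, 0.1]
opening: -0.0002
finger_force: 0.0
```

```bash
python3 - <<'E'
from h import *
import cv2
s=manip.state();p=np.array(s["tool_pos"])-[.453,-.317,0];X=np.array([.9925,-.122,0]);Y=np.array([.122,.9925,0])
print("case XYZ",p@X,p@Y,p[2],s["wrist_force"],s["t"])
h=lambda r,t:(75-r*np.cos(t)+8*np.sin(t)+14.5,110+r*np.sin(t)+8*np.cos(t))
for t in np.radians([76,66,56,46,36,26,18,10,5,0]):print(np.round(h(110,t),0))
a=C["top"]["img"][100:270,330:510,::-1];b=C["side"]["img"][30:200,260:400,::-1]
cv2.imwrite("pics/d.png",cv2.resize(np.hstack([a,b]),None,fx=2.5,fy=2.5,interpolation=2))
E
```

```text
case XYZ 0.10212664709500092 -0.0005968948123163948 0.22026467547278653 [0.19222348 0.55831482 1.44334676] 5.05
[ 71. 219.]
[ 52. 214.]
[ 35. 206.]
[ 19. 195.]
[  5. 181.]
[ -6. 165.]
[-13. 152.]
[-17. 137.]
[-19. 128.]
[-20. 118.]
```

View pics/d.png

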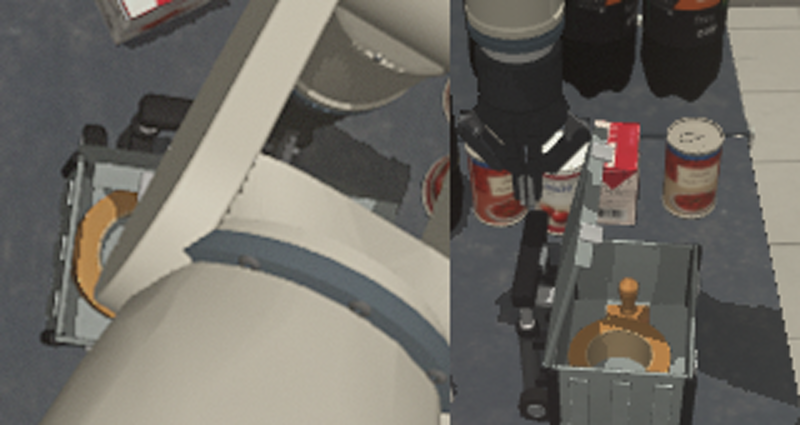

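The side half shows the shut fingers behind the lid with the lid's top beside the knuckles. I'll push nearer the free edge so that the tips make contact first.

Emit:
move_arm --moves "0 0 -0.17 0 1; -0.17 0 -0.17 0 1"

```text
t: 5.3
tool_pos: [0.5522, -0.3562, 0.248]
tcp_rot: [[0.119, 0.993, 0.006], [0.993, -0.119, -0.003], [-0.003, 0.006, -1.0]]
wrist_force: [0.4, 0.0, -0.5]
opening: -0.0002
finger_force: 0.0
```

I put that last shift on tool x instead of y. It touched nothing, and I correct it in the next call.

Emit:
move_arm --moves "0.17 0 0 0 1; 0.17 -0.15 0 0 1; 0.17 -0.25 0.01 0 1; 0.17 -0.33 0.03 0 1; 0.17 -0.4 0.05 0 1; 0.17 -0.47 0.08 0 1; 0.17 -0.54 0.12 0 1; 0.17 -0.61 0.16 0 1; 0.17 -0.67 0.21 0 1; 0.17 -0.67 0.21 0 1"

```text
t: 6.55
tool_pos: [0.4485, -0.3177, 0.2177]
tcp_rot: [[0.121, 0.993, -0.006], [0.993, -0.121, 0.0], [-0.001, -0.006, -1.0]]
wrist_force: [-35.8, 12.8, 62.9]
opening: 0.0001
finger_force: 31.9
```

```bash
python3 - <<'E'
from h import *
import cv2
s=manip.state();p=np.array(s["tool_pos"])-[.453,-.317,0];X=np.array([.9925,-.122,0]);Y=np.array([.122,.9925,0])
print("case XYZ",p@X,p@Y,p[2],s["wrist_force"],s["t"])
cv2.imwrite("pics/e.png",cv2.resize(C["side"]["img"][30:220,240:400,::-1],None,fx=3,fy=3,interpolation=2))
E
```

```text
case XYZ -0.004364388493324223 -0.0012710854225106167 0.21770954059466546 [-35.90915752  12.5348292   63.70008885] 6.65
```

View pics/e.png

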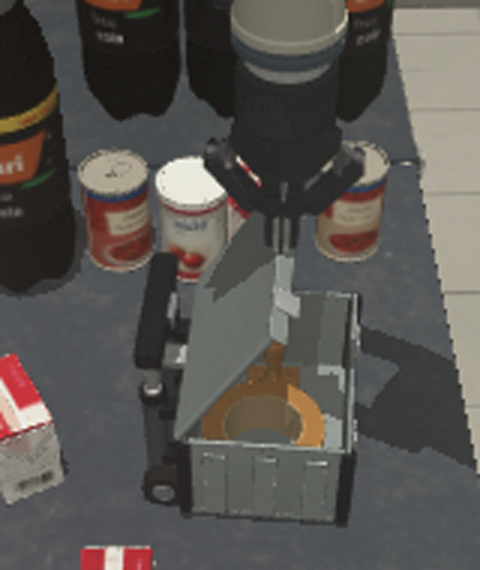

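The picture shows the lid pushed part way, with the fingertips at its free edge near (283,245). The force is too high and runs along the lid, so I'll work out the lid angle before moving.

```bash
python3 - <<'E'
from h import *
c=C["side"];f=200/np.tan(np.radians(c["fovy"]/2))
X=np.array([.9925,-.122,0]);Y=np.array([.122,.9925,0])
def pr(x,y,z):
    q=np.array(c["R"])@(np.array([.453,-.317,z])+x*X+y*Y)+c["t"];return np.round(((q[0]/q[2]*f+c["cx"]-240)*3,(q[1]/q[2]*f+c["cy"]-30)*3))
s=manip.state();print(s["tool_pos"],s["wrist_force"],s["ft_torque"],s["finger_force"])
print("tcp",pr(-.0044,-.0013,.2177),"hinge near",pr(.075,.102,.11))
for d in(45,50,55,60,65,70):
    t=np.radians(d);e=(.075-.157*np.cos(t)+.008*np.sin(t),.11+.157*np.sin(t)+.008*np.cos(t))
    print(d,np.round(e,3),"near",pr(e[0],.102,e[1]),"mid",pr(e[0],0,e[1]),"far",pr(e[0],-.102,e[1]))
E
```

```text
[ 0.44850203 -0.31772794  0.21772412] [-36.10624923  13.03929968  62.9836641 ] [ 2.24108909  6.19751771 -0.04003099] 32.3675998323597
tcp [279. 272.] hinge near [177. 441.]
45 [-0.03   0.227] near [304. 355.] mid [310. 267.] far [315. 188.]
50 [-0.02   0.235] near [291. 346.] mid [298. 258.] far [304. 180.]
55 [-0.008  0.243] near [277. 338.] mid [285. 250.] far [292. 172.]
60 [0.003 0.25 ] near [262. 331.] mid [271. 243.] far [278. 165.]
65 [0.016 0.256] near [246. 325.] mid [256. 236.] far [264. 158.]
70 [0.029 0.26 ] near [229. 319.] mid [240. 231.] far [250. 153.]
```

Emit:
move_arm --moves "0 -0.06 -0.09 0 1; 0 -0.12 -0.18 0 1; 0 -0.17 -0.26 0 1; 0 -0.21 -0.34 0 1; 0 -0.21 -0.5 0 1; 0 -0.21 -0.7 0 1; 0 -0.21 -0.7 0 1"

```text
t: 7.62
tool_pos: [0.4231, -0.3151, 0.3196]
tcp_rot: [[0.121, 0.993, 0.003], [0.993, -0.121, -0.002], [-0.002, 0.004, -1.0]]
wrist_force: [-0.3, 0.4, -0.4]
opening: 0.0002
finger_force: 0.0
```

```bash
python3 - <<'E'
from h import *
import cv2
s=manip.state();p=np.array(s["tool_pos"])-[.453,-.317,0];X=np.array([.9925,-.122,0]);Y=np.array([.122,.9925,0])
print("case XYZ",p@X,p@Y,p[2],s["wrist_force"],s["t"],s["qpos"])
cv2.imwrite("pics/f.png",cv2.resize(C["side"]["img"][30:220,240:400,::-1],None,fx=3,fy=3,interpolation=2))
E
```

```text
case XYZ -0.0311717618176048 -0.001120159364966374 0.3169990004907427 [ 1.01729419  0.49974466 -0.95709605] 7.725 [-3.68482326e+01  5.93937788e+00  9.74350010e+01  1.31045215e-03
  7.66291267e+01 -2.99167478e+01]
```

View pics/f.png

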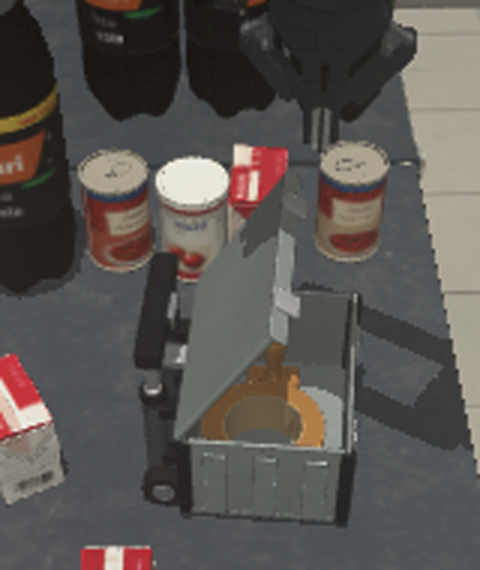

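The lid stays at about 55° by itself: its near corner is around (275,337) and its far corner around (288,170). I'll turn the gripper 90° so the knuckles lie along the lid's width, then push its outer face with the tips.

Emit:
move_arm --moves "0 0.1 0 0.06 1; 0 0.2 0 0.12 1; 0 0.3 0 0.18 1; 0 0.4 0 0.24 1; 0 0.54 0 0.3 1; 0 0.54 0 0.36 1; 0 0.54 0 0.42 1; 0 0.54 0 0.48 1; 0 0.54 0 0.5 1; 0 0.54 0 0.5 1"

```text
t: 8.98
tool_pos: [0.502, -0.3238, 0.3159]
tcp_rot: [[0.993, -0.12, -0.002], [-0.12, -0.993, 0.001], [-0.002, -0.001, -1.0]]
wrist_force: [-0.6, -0.5, 0.7]
opening: -0.0003
finger_force: 0.0
```

Emit:
move_arm --moves "0 0 0.2 0 1; 0 0 0.4 0 1; 0 0 0.6 0 1; 0 0 0.66 0 1; 0 0 0.66 0 1"

```text
t: 9.6
tool_pos: [0.5023, -0.3241, 0.2179]
tcp_rot: [[0.993, -0.12, -0.001], [-0.12, -0.993, 0.001], [-0.001, -0.0, -1.0]]
wrist_force: [-0.0, 0.2, -0.1]
opening: 0.0004
finger_force: 0.0
```

```bash
python3 - <<'E'
from h import *
s=manip.state();p=np.array(s["tool_pos"])-[.453,-.317,0];X=np.array([.9925,-.122,0]);Y=np.array([.122,.9925,0])
x0,z0=p@X*1e3,p[2]*1e3
print("case XYZ",p@X,p@Y,p[2],s["wrist_force"],s["t"])
for d in(60,55,51,47,43,39,35,31,27,23,19,15,12,9,6,3,0,-2):
    t=np.radians(d);r=125;x=75-r*np.cos(t)+8*np.sin(t)+11;z=110+r*np.sin(t)+8*np.cos(t)
    print(d,round(x),round(z),np.round([(x-x0)/150,(z0-z)/150],2))
E
```

```text
case XYZ 0.05058582109456528 -0.0013892417797031853 0.21928438722417476 [-0.17263657  0.8269382   0.55283975] 9.7
60 30 222 [-0.13 -0.02]
55 21 217 [-0.2   0.02]
51 14 212 [-0.25  0.05]
47 7 207 [-0.29  0.08]
43 0 201 [-0.34  0.12]
39 -6 195 [-0.38  0.16]
35 -12 188 [-0.42  0.21]
31 -17 181 [-0.45  0.25]
27 -22 174 [-0.48  0.3 ]
23 -26 166 [-0.51  0.35]
19 -30 158 [-0.53  0.41]
15 -33 150 [-0.56  0.46]
12 -35 144 [-0.57  0.5 ]
9 -36 137 [-0.58  0.55]
6 -37 131 [-0.59  0.59]
3 -38 125 [-0.59  0.63]
0 -39 118 [-0.6   0.68]
-2 -39 114 [-0.6  0.7]
```

Emit:
move_arm --moves "-0.1 0 0 0 1; -0.18 0 0.02 0 1; -0.22 0 0.03 0 1; -0.25 0 0.05 0 1; -0.27 0 0.06 0 1; -0.29 0 0.08 0 1; -0.29 0 0.08 0 1"

```text
t: 10.58
tool_pos: [0.4591, -0.3188, 0.2059]
tcp_rot: [[0.993, -0.121, -0.0], [-0.121, -0.993, 0.0], [-0.0, -0.0, -1.0]]
wrist_force: [-1.0, 0.2, -0.7]
opening: -0.0005
finger_force: 0.0
```

Emit:
move_arm --moves "-0.03 0 0.02 0 1; -0.05 0 0.04 0 1; -0.07 0 0.06 0 1; -0.09 0 0.08 0 1; -0.11 0 0.1 0 1; -0.13 0 0.13 0 1"

```text
t: 11.32
tool_pos: [0.4397, -0.3166, 0.1865]
tcp_rot: [[0.993, -0.121, 0.0], [-0.121, -0.993, -0.0], [0.0, 0.0, -1.0]]
wrist_force: [-0.1, 0.4, 1.7]
opening: -0.0004
finger_force: 0.6
```

```bash
python3 - <<'E'
from h import *
import cv2
s=manip.state();p=np.array(s["tool_pos"])-[.453,-.317,0];X=np.array([.9925,-.122,0]);Y=np.array([.122,.9925,0])
print("case XYZ",p@X,p@Y,p[2],s["wrist_force"],s["t"])
cv2.imwrite("pics/g.png",cv2.resize(C["side"]["img"][30:220,240:400,::-1],None,fx=3,fy=3,interpolation=2))
E
```

```text
case XYZ -0.0136850803426122 -0.0010021419140920996 0.18604022543792398 [-0.85914593 -0.32220565  1.01908282] 11.425
```

View pics/g.png

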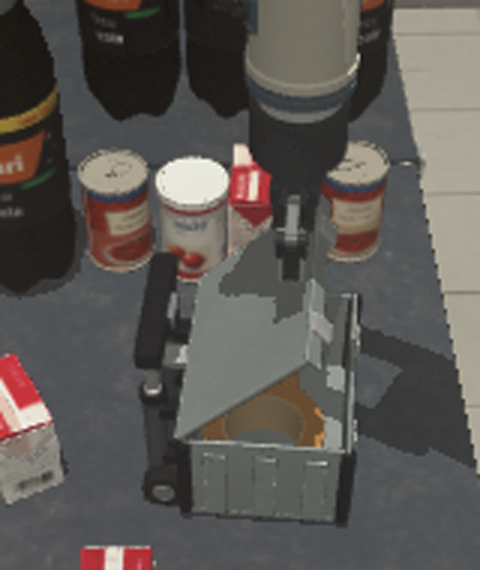

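The lid follows the tips smoothly and its front edge is now at about (310,350). I'll keep going.

Emit:
move_arm --moves "-0.03 0 0.04 0 1; -0.05 0 0.07 0 1; -0.07 0 0.1 0 1; -0.08 0 0.13 0 1; -0.1 0 0.16 0 1; -0.11 0 0.19 0 1; -0.12 0 0.22 0 1; -0.14 0 0.25 0 1; -0.15 0 0.28 0 1; -0.16 0 0.31 0 1"

```text
t: 12.68
tool_pos: [0.4159, -0.3136, 0.1399]
tcp_rot: [[0.993, -0.121, -0.0], [-0.121, -0.993, 0.0], [-0.0, -0.0, -1.0]]
wrist_force: [-0.3, -0.7, 1.1]
opening: 0.0001
finger_force: 0.5
```

Emit:
move_arm --moves "0 0 0.03 0 1; 0 0 0.06 0 1; 0 0 0.09 0 1; -0.01 0 0.12 0 1; -0.01 0 0.14 0 1; -0.01 0 0.15 0 1; -0.01 0 0.16 0 1; -0.01 0 0.16 0 1"

```text
t: 13.68
tool_pos: [0.4146, -0.3135, 0.1161]
tcp_rot: [[0.993, -0.121, 0.0], [-0.121, -0.993, -0.0], [0.0, 0.0, -1.0]]
wrist_force: [-0.2, 0.3, -0.3]
opening: 0.0001
finger_force: 0.0
```

Emit:
move_arm --moves "0 0 0.008 0 1; 0 0 0.016 0 1; 0 0 0.016 0 1"

```text
t: 14.05
tool_pos: [0.4146, -0.3135, 0.1137]
tcp_rot: [[0.993, -0.121, 0.0], [-0.121, -0.993, -0.0], [0.0, 0.0, -1.0]]
wrist_force: [0.1, -0.6, -0.6]
opening: 0.0003
finger_force: 0.0
```

Emit:
move_arm --moves "0 0 0.01 0 1; 0 0 0.02 0 1; 0 0 0.02 0 1"

```text
t: 14.42
tool_pos: [0.4146, -0.3134, 0.1106]
tcp_rot: [[0.993, -0.121, -0.0], [-0.121, -0.993, 0.0], [-0.0, -0.0, -1.0]]
wrist_force: [-0.0, -0.0, -0.1]
opening: 0.0005
finger_force: 0.0
```

```bash
python3 - <<'E'
from h import *
import cv2
a=C["side"]["img"][60:210,260:400,::-1];b=C["top"]["img"][110:260,330:480,::-1]
cv2.imwrite("pics/i.png",cv2.resize(np.hstack([a,b]),None,fx=2.75,fy=2.75,interpolation=2))
E
```

```text
(no output)
```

View pics/i.png

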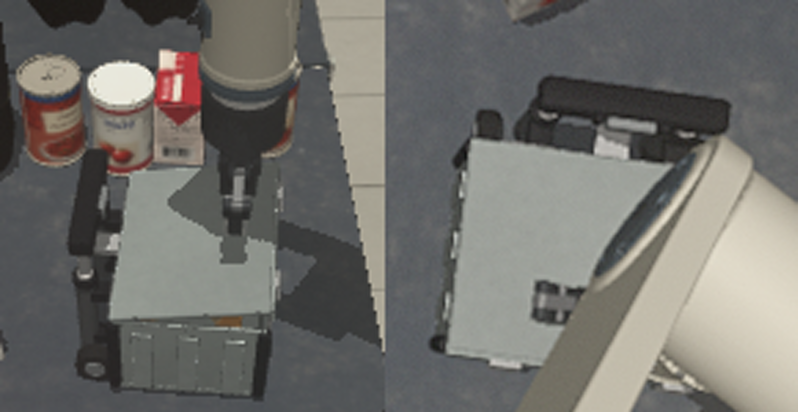

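The lid is nearly shut, with a small gap still visible at the near front corner around (245,322). I'll keep lowering until it seats.

Emit:
move_arm --moves "0 0 0.01 0 1; 0 0 0.02 0 1; 0 0 0.03 0 1; 0 0 0.035 0 1; 0 0 0.035 0 1"

```text
t: 15.15
tool_pos: [0.4146, -0.3134, 0.1054]
tcp_rot: [[0.993, -0.121, -0.0], [-0.121, -0.993, 0.0], [-0.0, -0.0, -1.0]]
wrist_force: [1.0, -0.2, 0.4]
opening: -0.0002
finger_force: 0.0
```

Emit:
move_arm --moves "0 0 0.02 0 1; 0 0 0.04 0 1"

```text
t: 15.4
tool_pos: [0.4146, -0.3135, 0.0993]
tcp_rot: [[0.993, -0.121, -0.0], [-0.121, -0.993, -0.0], [-0.0, 0.0, -1.0]]
wrist_force: [0.4, 0.7, 0.8]
opening: 0.0
finger_force: 0.4
```

```bash
cat > q.py <<'E'
from h import *
import cv2
im=C["side"]["img"][165:195,298:365].astype(int)
print("orange",int(((im[...,0]-im[...,2])>50).sum()))
g=im.mean(2);print(g[:,[10,30,45,55]].T.round().astype(int).tolist())
E
python3 q.py; python3 - <<'E'
import cv2
im=cv2.imread("pics/i.png");s=cv2.resize(im,None,fx=1/2.75,fy=1/2.75,interpolation=cv2.INTER_AREA)[105:135,38:105,::-1].astype(int)
print("before",((s[...,0]-s[...,2])>50).sum());print(s.mean(2)[:,[10,30,45,55]].T.round().astype(int).tolist())
E
```

```text
orange 2
[[148, 148, 148, 148, 150, 149, 150, 150, 150, 150, 149, 110, 87, 90, 84, 99, 147, 89, 96, 99, 97, 98, 97, 96, 97, 114, 111, 92, 94, 91], [146, 148, 148, 148, 149, 148, 148, 148, 146, 145, 144, 102, 72, 97, 95, 95, 95, 104, 131, 96, 96, 95, 95, 95, 94, 95, 94, 95, 94, 94], [147, 147, 147, 147, 148, 147, 146, 148, 147, 146, 145, 137, 82, 75, 109, 95, 93, 92, 102, 136, 95, 96, 94, 96, 94, 94, 94, 95, 95, 94], [144, 147, 147, 146, 146, 145, 145, 145, 147, 146, 147, 145, 96, 88, 73, 142, 89, 76, 75, 60, 48, 48, 47, 39, 39, 39, 38, 39, 39, 40]]
before 13
[[146, 147, 148, 148, 148, 150, 150, 151, 151, 143, 105, 80, 96, 93, 95, 103, 133, 95, 93, 96, 97, 97, 96, 96, 97, 109, 107, 93, 92, 91], [146, 146, 146, 146, 147, 147, 146, 146, 146, 133, 88, 84, 83, 97, 96, 94, 94, 105, 125, 98, 94, 95, 95, 94, 95, 94, 94, 96, 95, 93], [145, 145, 146, 145, 147, 147, 146, 145, 141, 108, 74, 76, 76, 80, 114, 98, 92, 92, 103, 130, 99, 95, 94, 95, 94, 94, 94, 95, 95, 95], [146, 145, 143, 143, 144, 146, 147, 143, 107, 84, 86, 86, 87, 83, 80, 133, 91, 74, 72, 61, 51, 50, 49, 43, 42, 41, 40, 41, 40, 39]]
```

Emit:
move_arm --moves "0 0 0.015 0 1; 0 0 0.03 0 1; 0 0 0.03 0 1"

```text
t: 15.88
tool_pos: [0.4146, -0.3134, 0.0948]
tcp_rot: [[0.993, -0.121, -0.0], [-0.121, -0.993, 0.0], [-0.0, -0.0, -1.0]]
wrist_force: [0.0, -0.9, -0.5]
opening: -0.0001
finger_force: 0.0
```

```bash
python3 q.py; python3 - <<'E'
from h import *
c=C["side"];f=200/np.tan(np.radians(c["fovy"]/2))
def pr(P):
    q=np.array(c["R"])@P+c["t"];return np.array((q[0]/q[2]*f+c["cx"],q[1]/q[2]*f+c["cy"]))
p=np.array([.4146,-.3134,.1106])
print("in i.png",(pr(p)-[260,60])*2.75,(pr(p+[0,0,.02])-[260,60])*2.75,(pr(p+[0,0,.04])-[260,60])*2.75)
s=manip.state();p=np.array(s["tool_pos"]);print(p,pr(p),pr(p+[0,0,.02]),s["joint_torque"],s["wrist_force"],s["ft_torque"])
im=c["img"].astype(int)
u,v=pr(p).astype(int);print(im[v-25:v+8,u-6:u+7].mean(2).round().astype(int))
E
```

```text
orange 0
[[149, 148, 148, 148, 150, 150, 151, 151, 150, 152, 148, 122, 83, 90, 84, 99, 147, 90, 96, 99, 98, 98, 98, 96, 98, 114, 111, 91, 94, 91], [146, 147, 148, 149, 148, 148, 149, 149, 148, 147, 146, 148, 115, 86, 83, 95, 95, 104, 130, 95, 97, 96, 95, 95, 95, 95, 95, 96, 95, 94], [146, 146, 147, 148, 147, 147, 147, 146, 147, 148, 147, 146, 142, 91, 95, 96, 93, 92, 103, 137, 97, 95, 95, 95, 94, 93, 94, 95, 95, 94], [144, 144, 146, 147, 147, 147, 146, 145, 144, 147, 147, 147, 150, 117, 64, 140, 79, 77, 76, 61, 49, 48, 48, 38, 40, 40, 38, 40, 39, 39]]
in i.png [231.41136794 249.64812512] [232.50359739 235.59230522] [233.62933942 221.10521449]
[ 0.41469923 -0.31348407  0.09507129] [343.81154046 154.6246352 ] [344.19904478 149.63030211] [-1.76092741e-03 -5.13027871e+01 -2.69173086e+01  7.31855889e-04
 -5.03095362e-04  1.18563131e-05] [ 0.17938214  0.50085245 -0.20399411] [ 0.02934033 -0.01741301 -0.00438614]
[[ 89  89  75  45  45  43  49  68 144 137 132  92  51]
 [ 89  87  76  45  45  43  45  73 136 137 135  85  45]
 [ 89  88  74  45  45  44  43  70 137 137 134  60  42]
 [ 90  90  76  
[... 935 characters left out ...]
93  90  80  67  68  56  59  83  92  91]
 [150 150 148 143  88  87  88  87  88  87  88  92 144]
 [151 150 144  89  90  88  89  88  89  88  89  94 146]
 [150 148  94  89  88  88  88  88  90  89  90  89  97]
 [148 150 146  88  88  88  88  88  88  88  88  93 145]
 [148 148 146  89  88  88  88  88  88  87  89  93 145]
 [146 146 144  88  88  87  88  88  88  87  88  92 144]
 [147 146 141  88  88  88  89  88  87  87  87  91 145]
 [146 144  88  87  87  87  88  87  86  86  87  92 143]
 [148 145  92  92  88  91  87  87  87  87  87  87  95]
 [149 147 148 145  97 143  92  93  92  90  91  94 142]
 [148 147 148 147 147 146 146 146 145 144 144 143 143]
 [148 146 147 147 146 146 145 145 144 143 145 144 143]]
```

```bash
python3 - <<'E'
from h import *
c=C["side"];f=200/np.tan(np.radians(c["fovy"]/2))
def pr(P):
    q=np.array(c["R"])@P+c["t"];return np.array((q[0]/q[2]*f+c["cx"],q[1]/q[2]*f+c["cy"]))
print("f.png",(pr(np.array([.4231,-.3151,.318]))-[240,30])*3,(pr(np.array([.4231,-.3151,.338]))-[240,30])*3)
E
```

```text
f.png [315.78110215 175.92175129] [317.25264432 154.41469512]
```

Emit:
move_arm --moves "0 0 0.01 0 1; 0 0 0.02 0 1; 0 0 0.02 0 1"

```text
t: 16.55
tool_pos: [0.4146, -0.3134, 0.0919]
tcp_rot: [[0.993, -0.121, -0.0], [-0.121, -0.993, 0.0], [-0.0, -0.0, -1.0]]
wrist_force: [0.2, 0.6, 0.7]
opening: 0.0001
finger_force: 0.0
```

In picture f the tips show about 22 mm above the reported TCP, at (322,150) instead of (316,176). That explains why there is no contact force yet, so I'll continue down.

Emit:
move_arm --moves "0 0 0.01 0 1; 0 0 0.02 0 1; 0 0 0.02 0 1"

```text
t: 16.92
tool_pos: [0.4146, -0.3135, 0.0899]
tcp_rot: [[0.993, -0.121, -0.0], [-0.121, -0.993, -0.0], [-0.0, 0.0, -1.0]]
wrist_force: [-3.6, 2.0, 12.6]
opening: 0.0003
finger_force: 6.2
```

```bash
python3 q.py
```

```text
orange 0
[[149, 148, 149, 149, 151, 150, 152, 152, 151, 152, 150, 135, 81, 81, 84, 98, 146, 89, 96, 100, 98, 98, 98, 97, 97, 114, 111, 91, 94, 90], [147, 147, 147, 149, 149, 148, 149, 148, 148, 147, 147, 146, 146, 96, 83, 95, 95, 104, 131, 96, 96, 96, 95, 95, 95, 95, 95, 96, 95, 94], [144, 146, 147, 147, 148, 148, 148, 147, 147, 147, 148, 147, 147, 145, 98, 95, 93, 93, 103, 137, 96, 96, 95, 96, 94, 94, 95, 95, 96, 95], [145, 145, 145, 144, 147, 147, 147, 147, 145, 144, 147, 148, 146, 145, 136, 81, 79, 75, 75, 61, 49, 48, 49, 38, 39, 38, 39, 39, 39, 38]]
```

The lid is seated (12.6 N) and the gap is gone. I'll lift, open, turn back and go over the bar.

Emit:
move_arm --moves "0 0 -0.3 0 1; 0 0 -0.6 0 1; 0 0 -0.9 0 0; 0.2 0 -1 -0.06 -1; 0.4 0 -1 -0.12 -1; 0.6 0 -1 -0.18 -1; 0.8 0 -1 -0.24 -1; 0.94 0 -1 -0.3 -1; 0.94 0 -1 -0.36 -1; 0.94 0 -1 -0.42 -1"

```text
t: 18.27
tool_pos: [0.5547, -0.3303, 0.2384]
tcp_rot: [[0.364, 0.931, -0.001], [0.931, -0.364, 0.0], [0.0, -0.001, -1.0]]
wrist_force: [-1.0, 0.7, -0.8]
opening: 0.0854
finger_force: 0.0
```

Emit:
move_arm --moves "0 0 0 -0.06 -1; 0 0 0 -0.08 -1; 0 0 0 -0.08 -1"

```text
t: 18.65
tool_pos: [0.5545, -0.3304, 0.2387]
tcp_rot: [[0.128, 0.992, -0.0], [0.992, -0.128, 0.0], [0.0, -0.0, -1.0]]
wrist_force: [-0.0, -0.5, -0.4]
opening: 0.0854
finger_force: 0.0
```

```bash
python3 - <<'E'
from h import *
import cv2
s=manip.state();p=np.array(s["tool_pos"])-[.453,-.317,0];X=np.array([.9925,-.122,0]);Y=np.array([.122,.9925,0])
print("case XYZ",p@X,p@Y,p[2],s["wrist_force"],s["t"],s["opening"],s["tcp_rot"])
a=C["side"]["img"][40:200,260:380,::-1];b=C["top"]["img"][100:260,340:460,::-1]
cv2.imwrite("pics/j.png",cv2.resize(np.hstack([a,b]),None,fx=3.3,fy=3.3,interpolation=2))
E
```

```text
case XYZ 0.1024383034252387 -0.0009741826225914147 0.23887222311649126 [-0.20345856 -0.05214616  0.44411788] 18.75 0.08532237330625109 [[ 1.29236697e-01  9.91613764e-01 -1.40789768e-04]
 [ 9.91613771e-01 -1.29236685e-01  8.87397867e-05]
 [ 6.98003909e-05 -1.51077509e-04 -9.99999986e-01]]
```

View pics/j.png

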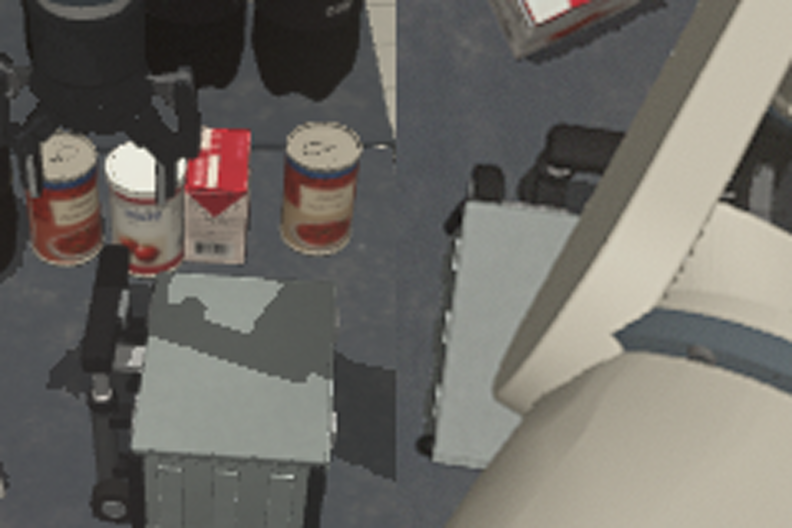

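The lid is flat and shut. In the side half the open pads' inner faces are at about x 38 and 155, row 200, with the bar centred near (108,298). I'll check the lateral alignment numerically.

```bash
python3 - <<'E'
from h import *
c=C["side"];f=200/np.tan(np.radians(c["fovy"]/2))
X=np.array([.9925,-.122,0]);Y=np.array([.122,.9925,0]);B=np.array([.453,-.317,0])
def pr(P):
    q=np.array(c["R"])@P+c["t"];return np.round((np.array((q[0]/q[2]*f+c["cx"],q[1]/q[2]*f+c["cy"]))-[260,40])*3.3,1)
p=np.array(manip.state()["tool_pos"])
for h in(0,.02,.03,.04,.06):print("tool",h,pr(p+[0,0,h]))
print("bar nominal",pr(B+.105*X+[0,0,.168]),"at .1025",pr(B+.1025*X+[0,0,.168]),"at ends",pr(B+.105*X+.065*Y+[0,0,.168]),pr(B+.105*X-.065*Y+[0,0,.168]))
for y in (.06,-.06): print("bar top edges",y,pr(B+.093*X+y*Y+[0,0,.179]),pr(B+.117*X+y*Y+[0,0,.179]))
im=c["img"].astype(int).mean(2).round().astype(int)
for r in (95,98,100,102,130):print(r,im[r,262:325].tolist())
E
```

```text
tool 0 [101.5 236.5]
tool 0.02 [100.  215.8]
tool 0.03 [ 99.2 205.1]
tool 0.04 [ 98.4 194.3]
tool 0.06 [ 96.8 172.1]
bar nominal [103.1 305.5] at .1025 [106.2 305.7] at ends [ 92.7 364.5] [112.7 250.7]
bar top edges 0.06 [108.2 350.8] [ 77.2 348.9]
bar top edges -0.06 [125.8 245.4] [ 96.9 243.7]
95 [35, 59, 83, 81, 59, 44, 64, 111, 92, 39, 38, 61, 67, 79, 80, 73, 68, 80, 74, 65, 58, 56, 55, 50, 50, 52, 54, 74, 79, 81, 96, 114, 159, 209, 229, 225, 223, 227, 228, 227, 227, 227, 227, 227, 224, 98, 97, 94, 46, 46, 44, 67, 122, 105, 76, 99, 119, 183, 171, 122, 136, 216, 214]
98 [29, 34, 71, 85, 84, 78, 71, 96, 109, 55, 43, 60, 55, 61, 65, 65, 63, 60, 61, 61, 61, 59, 60, 60, 78, 104, 100, 81, 82, 82, 81, 86, 89, 84, 120, 144, 147, 150, 148, 128, 152, 151, 150, 150, 146, 61, 96, 95, 49, 43, 45, 68, 87, 92, 132, 97, 98, 91, 92, 97, 97, 99, 95]
100 [30, 32, 41, 55, 56, 83, 61, 64, 53, 57, 55, 63, 65, 78, 81, 80, 82, 86, 93, 96, 103, 119, 125, 116, 97, 95, 104, 86, 84, 85, 84, 96, 109, 103, 102, 87, 74, 66, 85, 82, 103, 106, 106, 106, 99, 50, 96, 95, 76, 86, 102, 105, 97, 85, 145, 117, 104, 79, 67, 66, 67, 67, 66]
102 [30, 29, 33, 55, 54, 54, 64, 73, 59, 56, 58, 59, 65, 99, 126, 135, 137, 135, 130, 119, 107, 100, 100, 115, 119, 104, 96, 84, 74, 89, 89, 93, 107, 121, 113, 115, 117, 117, 116, 114, 115, 115, 112, 113, 114, 94, 102, 96, 106, 112, 105, 101, 95, 83, 139, 124, 127, 124, 103, 80, 68, 66, 67]
130 [86, 87, 88, 89, 87, 86, 85, 86, 86, 87, 88, 92, 91, 90, 90, 85, 82, 80, 82, 82, 82, 82, 83, 85, 86, 70, 44, 44, 44, 46, 45, 44, 44, 45, 68, 127, 125, 57, 57, 57, 59, 59, 58, 63, 85, 88, 88, 89, 93, 148, 148, 148, 149, 144, 88, 88, 88, 93, 146, 148, 150, 150, 150]
```

Emit:
move_arm --moves "0 0 0.15 0 -1; 0 0 0.3 0 -1; 0 0 0.45 0 -1; 0 0 0.6 0 -1; 0 0 0.7 0 -1; 0 0 0.78 0 -1; 0 0 0.78 0 -1"

```text
t: 19.73
tool_pos: [0.5542, -0.3303, 0.1213]
tcp_rot: [[0.128, 0.992, -0.001], [0.992, -0.128, 0.001], [0.001, -0.001, -1.0]]
wrist_force: [-0.1, -0.0, 1.2]
opening: 0.0857
finger_force: 0.0
```

Emit:
move_arm --moves "0 0 0 0 0; 0 0 0 0 0.3; 0 0 0 0 1; 0 0 0 0 1; 0 0 0 0 1; 0 0 0 0 1; 0 0 0 0 1; 0 0 0 0 1" --squeeze 60

```text
t: 20.72
tool_pos: [0.5559, -0.3309, 0.1229]
tcp_rot: [[0.128, 0.992, 0.003], [0.992, -0.128, -0.001], [-0.001, 0.003, -1.0]]
wrist_force: [5.3, 0.7, 3.9]
opening: 0.0233
finger_force: 63.2
```

Emit:
move_arm --moves "0 0 -0.03 0 1; 0 0 -0.06 0 1; 0 0 -0.1 0 1; 0 0 -0.14 0 1"

```text
t: 21.22
tool_pos: [0.5557, -0.3308, 0.143]
tcp_rot: [[0.128, 0.992, 0.002], [0.992, -0.128, -0.001], [-0.0, 0.002, -1.0]]
wrist_force: [7.3, -1.0, -3.7]
opening: 0.0228
finger_force: 62.3
```

Emit:
move_arm --moves "0 0 -0.05 0 1; 0 0 -0.1 0 1; 0 0 -0.15 0 1; 0 0 -0.2 0 1; 0 0 -0.25 0 1; 0 0 -0.28 0 1; 0 0 -0.31 0 1; 0 0 -0.34 0 1"

```text
t: 22.22
tool_pos: [0.5556, -0.3307, 0.1932]
tcp_rot: [[0.128, 0.992, 0.002], [0.992, -0.128, -0.0], [-0.0, 0.002, -1.0]]
wrist_force: [8.5, -2.3, -8.8]
opening: 0.0231
finger_force: 61.9
```

Emit:
move_arm --moves "0 0 -0.05 0 1; 0 0 -0.1 0 1; 0 0 -0.15 0 1; 0 0 -0.2 0 1; 0 0 -0.25 0 1; 0 0 -0.28 0 1; 0 0 -0.3 0 1; 0 0 -0.3 0 1"

```text
t: 23.22
tool_pos: [0.5557, -0.3307, 0.2385]
tcp_rot: [[0.128, 0.992, 0.002], [0.992, -0.128, -0.0], [-0.0, 0.002, -1.0]]
wrist_force: [8.0, -1.5, -4.8]
opening: 0.0227
finger_force: 62.4
```

Emit:
move_arm --moves "0 0 -0.01 0 1; 0 0 -0.02 0 1; 0 0 -0.03 0 1; 0 0 -0.03 0 1"

```text
t: 23.72
tool_pos: [0.5556, -0.3307, 0.2426]
tcp_rot: [[0.128, 0.992, 0.002], [0.992, -0.128, -0.0], [-0.0, 0.002, -1.0]]
wrist_force: [8.8, -2.2, -6.1]
opening: 0.0232
finger_force: 62.2
```

Emit:
move_arm --moves "0 0 -0.01 0 1; 0 0 -0.02 0 1; 0 0 -0.02 0 1"

```text
t: 24.1
tool_pos: [0.5552, -0.3305, 0.2434]
tcp_rot: [[0.128, 0.992, 0.0], [0.992, -0.128, 0.001], [0.001, -0.0, -1.0]]
wrist_force: [11.7, -5.1, -19.8]
opening: 0.0229
finger_force: 61.1
```

The second stop is reached: the pull rose to 20 N after 120 mm. I'll do a quick numeric check of the bar and lid before handing in.

```bash
python3 q.py; python3 - <<'E'
from h import *
c=C["side"];f=200/np.tan(np.radians(c["fovy"]/2))
X=np.array([.9925,-.122,0]);Y=np.array([.122,.9925,0]);B=np.array([.453,-.317,0])
def pr(x,y,z):
    q=np.array(c["R"])@(B+x*X+y*Y+[0,0,z])+c["t"];return (np.array((q[0]/q[2]*f+c["cx"],q[1]/q[2]*f+c["cy"]))).round().astype(int)
for z in(.168,.228,.288):
    for y in(.055,.035):u,v=pr(.105,y,z);print(z,y,c["img"][v,u])
s=manip.state();print(s["t"],s["tool_pos"],s["wrist_force"],s["opening"])
E
```

```text
orange 0
[[149, 149, 149, 150, 151, 150, 151, 151, 152, 152, 150, 136, 80, 81, 84, 99, 147, 90, 96, 99, 98, 97, 98, 97, 98, 115, 111, 91, 94, 91], [147, 147, 147, 149, 148, 149, 148, 149, 148, 147, 146, 146, 146, 95, 84, 95, 95, 104, 130, 96, 96, 97, 95, 96, 95, 95, 95, 96, 96, 94], [145, 145, 146, 147, 147, 148, 148, 148, 146, 147, 149, 146, 147, 146, 96, 95, 93, 94, 103, 136, 95, 96, 95, 96, 95, 93, 95, 95, 95, 94], [146, 145, 145, 145, 148, 148, 147, 147, 146, 144, 147, 148, 147, 147, 136, 81, 79, 77, 75, 61, 47, 49, 47, 39, 38, 39, 39, 40, 39, 38]]
0.168 0.055 [138 135 129]
0.168 0.035 [102 101  98]
0.228 0.055 [107 104 101]
0.228 0.035 [92 91 88]
0.288 0.055 [48 46 44]
0.288 0.035 [45 43 42]
24.3 [ 0.55526499 -0.33053678  0.24341218] [ 12.64516474  -4.23005461 -19.4463    ] 0.023164895460182404
```

The bar shows dark at z 0.288, which is fully extended, and the lid is still shut.

```bash
python3 -c "
from rig import manip
print(manip.hand_in())"
```

```text
the job is handed in; nothing more can be done
None
```

The job is handed in at about 24 s: the lid is shut and the handle is held at its second stop with the bar still gripped, but my first lid push jammed at about 70 N on the wrist, so a failure on the 40 N gripper-body limit is possible.

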